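Close up the repaired instrument case without cracking its cover

ROBOT

A 6-joint arm with a two-finger parallel gripper is mounted at the origin on the work surface. World frame = base frame: x ahead of the robot, y to its left, z up, the work surface at z = 0. Lengths are in mm, angles in rad, forces in N, time in s.
With the tool pointing down it reaches from about 250 to 800 mm from the base axis. Payload 3.9 kg.
Tool frame: the origin (TCP) lies midway between the tips of the shut fingers; the grasp point (between the pads) lies 19 mm behind it; z points along the fingers, y is the line along which they close (so a half turn about z gives the same grasp; the last joint's range is limited). The gripper opens to 85 mm and grips with 20 to 120 N. Pads are 22 mm wide; open, the fingers measure 114 mm over their backs; the gripper's body (76 mm by 85 mm) begins 54 mm behind the grasp point. The pads swing forward as they close: fully open they stand 13 mm farther back than shut.
Start: joints at [1.139, 0.26, -0.138, 1.173, 0, 1.571], TCP at [219.71, 476.805, 231.304] pointing down, gripper open.
Joint ranges: [-2.78, 2.78], [-0.83, 1.72], [-1.28, 1.37], [-1.9, 2.12], [-1.57, 1.48], [-3.14, 3.14]. Speed limits (rad/s): [2.57, 2.57, 3.14, 3.14, 3.14, 3.14].

INTERFACE

Orientations are given as a 3x3 rotation matrix whose columns are the frame's x, y, z axes.
In Python, from cell import env, cams, nets gives the robot as it stands.
- The arm moves only by the shell command python3 -m jog 'ROWS' [OPENING]. ROWS is a JSON object of lists of equal length, an entry for each row: "translation": the shift along the tool's x, y, z each as a share of 50 cm, from -1 to 1, a list of three; "turn": the turn, a rotation vector about the tool's x, y, z each as a share of 60 degrees, from -1 to 1, a list of three. In form: {"translation": [[dx, dy, dz], ...], "turn": [[wx, wy, wz], ...]}. A call has exactly 8 rows; each row shifts and turns the commanded pose from where the row before left it, along the tool's axes as they then stand; what a row does not reach is not made up. A row lasts 1/10 s, in which the tool goes at most 50 mm and 8.59 degrees, less where a joint would pass 70% of its speed; a pose out of reach is approached as far as the arm can. A call with a number of a shift or a turn outside -1 to 1 is refused whole. A call with a gripper value outside its range is refused whole. OPENING is the opening, from -1 (shut) to 1 (fully open), set as the call begins (- or left out, the last holds). The fingers move at their own pace and stop on an object; the grip force is fixed at half the most. Time passes only in rows, so rows that do not move let the fingers close, or fill a call up. It gives the time, the measured TCP pose, the force, the opening and the grip force at its end, in the units of the state.
- env.state(): the state, without advancing time (a new reading comes with each control period).
- cams.camera(name): name is "side" or "top"; returns the picture (420x560x3 uint8, red, green, blue); there is no depth.
- cams.calibration(name): a dict with "mtx" (3x3 intrinsics, pixels), "rvec" (rotation vector, rad) and "tvec" (3), from world to camera coordinates, as OpenCV has them. Camera axes: x right, y down, z forward; pixel columns grow to the right and rows downward; lengths in mm; the calibration is good to about 2 mm. A picture is of the moment at which its call begins. calibration takes no time and is no camera call.
- env.hand_in(): hands the job in; it is judged then, once.
Trained networks look in the newest picture that a camera, given by its name, has taken for a name from the list of things; names that differ only in an ending like _2 or _b are one class to them, and where a whole thing is asked for, a point or a joint stands for the part that bears it (a point fixed in the world has none). Each returns a list of dicts, best first, with "p" (0 to 1); they miss things now and then, are a little off and sometimes report something else, mostly with a low value. They report only what shows in the picture. A call takes as long as a camera call. They do not tell look-alikes from the thing itself.
- nets.find_in(camera, name): "rect" ([left, top, right, bottom] in pixels, round what is visible of it).
The state is a dict: "clock": time; "joint_pos": joint angles; "joint_vel": joint speeds; "tau": joint torques, N m; "tool_pos": TCP position; "ee_rot": TCP orientation; "force": force on the tool from outside, world axes, zero at the start; "wrist_torque": the same for the moment, N m; "width": finger opening in mm; "gripper_force": force on a finger pad.
Only numpy, scipy, OpenCV 4.12 (cv2) and the standard library are available. Lean on these libraries where they do the work, as an engineer would, in place of code of your own. Each camera call takes 0.05 s, during which the arm holds its last target. There are 200 camera calls.

TASK

Put the cover with the finger rib back on the open instrument case: lay it flat over the gasket with its edges lined up with the case all round, then press it down until it sits level on the case's rim. The cover is thin and brittle, so hold it with a light grip and press gently; leave the other things on the bench where they are, then let go.

Things in the scene. Friction and masses are not known exactly. Their poses are not given: they have to be found in the camera images.
- cover: loose flat grey plate 110 (x) x 80 (y) x 5 mm; on the middle of its top a finger rib 50 mm long (x), 14 mm thick (y), its top 25 mm above the plate's underside. About 120 g. Origin: centre of the underside, z up; a half turn makes no difference. Lies rib up. Brittle: it stands a grip of about 40 N on each finger pad, and a push against the case of up to 45 N
- case: the open grey instrument case, 110 (its x) x 80 (its y) x 30 mm, walls 6 mm, fixed on a wooden base board 150 x 116 x 10 mm which is screwed down to the bench. Origin at the centre of the board's underside, on the bench, z up; the case's rim is 40 mm above the bench
- case_rim (a point): centre of the case's mouth at the height of the rim (40 mm above the bench); the underside of the cover belongs here, cover x along the case's x (either way round). Axes parallel to the case's
- gasket (a joint): how far the black rubber gasket ring (96 x 67 mm outside, just inside the case's walls) has been pushed down, in m: 0 = untouched, its top 8 mm above the rim; 0.008 = level with the rim. It slides straight down against a steady friction of about 8 N and stays where it is left
- spool: bystander: solder spool standing upright, 48 mm across, 35 mm high; origin at the centre of its underside
- tape: bystander: roll of black tape lying flat, 60 mm across, 19 mm high; origin at the centre of its underside
- blank: bystander: small plain grey plate without a rib, 70 x 46 x 5 mm; origin at the centre of its underside
- jar: bystander: small glass jar, 56 mm across, 65 mm high; origin at the centre of its underside
- screwdriver: bystander: screwdriver lying on the bench; origin about its middle, on the bench
- pliers: bystander: pliers with orange handles, about 190 mm long, lying on the bench; origin about their middle, on the bench
There are look-alikes about, which are no part of the job. What is shaped like the cover but brown or purple is not meant.

How it is judged:
By the outcome, as a careful person would: the job done as asked, in the order asked, and still so for the second after the job is handed in, with the robot touching nothing.
It also fails if it takes over 38 s, if anything falls off the work surface, if the arm or the gripper's body presses on something with over 40 N, if the wrist force passes 120 N, or if a joint passes its speed limit or range.

## Working session

There is one attempt and no reset: what is moved stays moved. The work goes in short steps, Python scripts to look and compute and a shell command to move; the robot and the scene stay as the last step left them, time stands still between calls to the robot, and variables do not carry over. Pictures are saved under pics/ and viewed, at most 10 in all, crops included, and the job is handed in when it is done.

```bash
ls; mkdir -p pics; python3 - <<'E'
from cell import env,cams,nets
import cv2
for n in("top","side"):
    im=cams.camera(n); cv2.imwrite(f"pics/{n}0.png",im[:,:,::-1])
    c=cams.calibration(n); print(n,c["mtx"].tolist(),c["rvec"],c["tvec"])
    for k in("cover","case"):
        print(k,[(round(d["p"],2),[round(v) for v in d["rect"]]) for d in nets.find_in(n,k)])
s=env.state(); print(s)
E
```

```text
pics
top [[409.44741878638325, 0.0, 284.4824762251703], [0.0, 409.44741878638325, 206.11320211332855], [0.0, 0.0, 1.0]] [ 2.19218134 -2.16354251  0.08409077] [  -4.68923     498.08473629 1212.6254517 ]
cover [(0.83, [209, 150, 245, 194]), (0.78, [197, 203, 234, 249]), (0.78, [315, 250, 358, 286])]
case [(0.82, [326, 175, 379, 234])]
side [[441.1074900432752, 0.0, 285.2199103745979], [0.0, 441.1074900432752, 204.48215405341156], [0.0, 0.0, 1.0]] [ 2.23167432 -0.92888691  0.3629934 ] [-348.65951189  280.63936983  834.96684842]
cover [(0.78, [192, 170, 238, 200]), (0.72, [242, 144, 294, 176]), (0.69, [245, 279, 312, 324]), (0.19, [312, 230, 396, 291])]
case [(0.66, [311, 229, 396, 295])]
{'clock': 0.3, 'joint_pos': array([ 1.13900817e+00,  2.60299325e-01, -1.38486583e-01,  1.17270913e+00,
       -8.47790046e-06,  1.57078068e+00]), 'joint_vel': array([ 0.00038121, -0.00060381,  0.00441056,  0.00090686, -0.00047952,
       -0.00080562]), 'tau': array([-7.83089672e-04, -4.05229104e+01,  2.53785574e+01,  1.05375549e-02,
       -3.62886306e-05,  6.74608955e-06]), 'tool_pos': array([219.62203857, 476.61720756, 231.0006912 ]), 'ee_rot': array([[-9.08225415e-01,  4.18481199e-01, -2.84706492e-04],
       [ 4.18481295e-01,  9.08225191e-01, -6.38128007e-04],
       [-8.46696557e-06, -6.98708416e-04, -9.99999756e-01]]), 'force': array([-0.4012654 ,  1.20731561,  0.0794047 ]), 'wrist_torque': array([-0.01530891, -0.0074973 ,  0.00535192]), 'gripper_force': 0.0, 'width': 84.96398888684996}
```

View pics/top0.png

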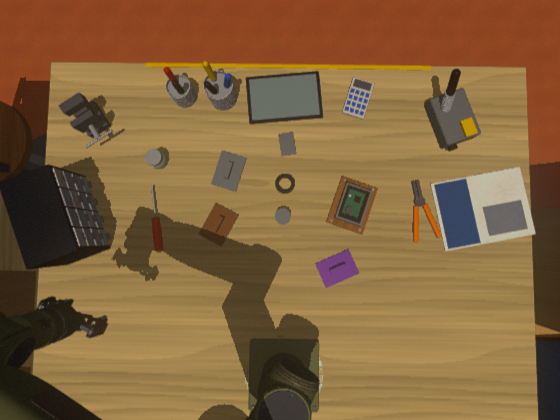

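View pics/side0.png

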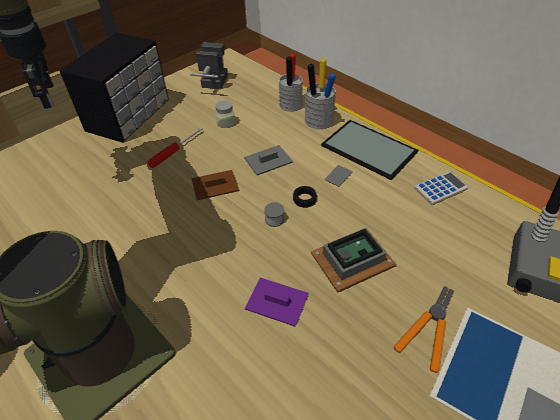

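The grey ribbed cover is at about (229,171) in the top view and (268,160) in the side view. The case is at (352,205) top and (354,258) side. The brown plate (219,223) and purple plate (337,268) are decoys, and the small blank is at (287,143). Next I'll segment the cover and case and fit them.

```bash
cat > h.py <<'E'
import numpy as np,cv2
from cell import env,cams,nets
from scipy.optimize import minimize
C={n:cams.calibration(n) for n in("top","side")}
def proj(n,P):
    c=C[n];return cv2.projectPoints(np.float64(P).reshape(-1,1,3),c["rvec"],c["tvec"],c["mtx"],None)[0][:,0]
def box(lx,ly,z0,z1):
    return np.array([[a*lx/2,b*ly/2,z] for z in(z0,z1) for a,b in((-1,-1),(1,-1),(1,1),(-1,1))],float)
def place(P,x,y,a,z=0):
    R=np.array([[np.cos(a),-np.sin(a),0],[np.sin(a),np.cos(a),0],[0,0,1]]);return P@R.T+[x,y,z]
def ray(n,u,v,z):
    c=C[n];R=cv2.Rodrigues(c["rvec"])[0];o=-R.T@c["tvec"].ravel()
    d=R.T@np.linalg.inv(c["mtx"])@[u,v,1];return o+d*(z-o[2])/d[2]
def sil(n,parts,p,z=0,shape=(420,560)):
    m=np.zeros(shape,np.uint8)
    for P in parts:
        h=cv2.convexHull(np.float32(proj(n,place(P,*p,z))))
        cv2.fillConvexPoly(m,np.int32(np.round(h*16)),255,cv2.LINE_AA,4)
    return m/255.
COVER=[box(110,80,0,5),box(50,14,5,25)]
E
python3 - <<'E'
from h import *
for k,cs in(("cover",((229,171),(268,160))),("case",((352,205),(354,258)))):
    row=[]
    for n,(u,v) in zip(("top","side"),cs):
        im=cv2.imread(f"pics/{n}0.png")[v-40:v+40,u-50:u+50]
        row.append(cv2.resize(im,None,fx=4,fy=4,interpolation=cv2.INTER_CUBIC))
    cv2.imwrite(f"pics/c_{k}.png",np.hstack(row))
    print(k,ray("top",*cs[0],5 if k=="cover" else 40),ray("side",*cs[1],5 if k=="cover" else 40))
E
python3 -c "
import cv2,numpy as np
a=np.vstack([cv2.imread('pics/c_cover.png'),cv2.imread('pics/c_case.png')]);cv2.imwrite('pics/crop.png',cv2.resize(a,(750,600)))"
```

```text
cover [605.32792096 173.77005112   5.        ] [600.15661523 172.30441877   5.        ]
case [ 502.40272923 -198.13327966   40.        ] [ 483.73923825 -216.13655945   40.        ]
```

View pics/crop.png

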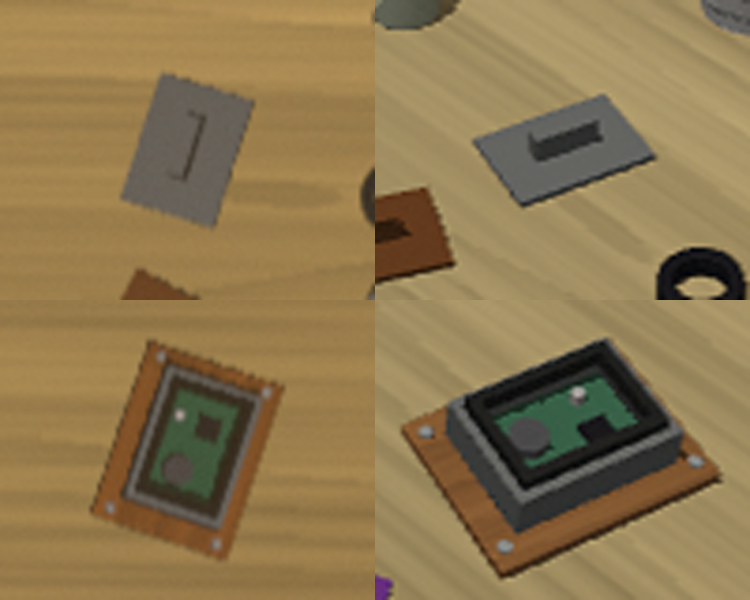

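The crops show the grey ribbed plate clear of its neighbours. The case is open with the black gasket proud of the rim, and the board is distinct from the wood. Now I'll fit silhouettes in both views.

```bash
cat >> h.py <<'E'
BOARD=[box(150,116,0,10),box(110,80,10,40),box(96,67,40,48)]
def mask_cover(im):
    hsv=cv2.cvtColor(im,cv2.COLOR_BGR2HSV); return (hsv[:,:,1]<70).astype(float)
def mask_board(im):
    hsv=cv2.cvtColor(im,cv2.COLOR_BGR2HSV); h,s,v=cv2.split(hsv)
    return ((s<85)|(h<15)|(h>40)|(v<60)).astype(float)
def fit(masks,parts,p0,rad,z=0,names=("top","side")):
    W={}
    for n in names:
        u,v=proj(n,[[p0[0],p0[1],z+15]])[0].astype(int); w=np.zeros((420,560));w[max(0,v-rad):v+rad,max(0,u-rad):u+rad]=1
        m=masks[n]*w; _,l,st,ce=cv2.connectedComponentsWithStats(m.astype(np.uint8))
        k=l[v-3:v+4,u-3:u+4].ravel();k=k[k>0];m=(l==np.bincount(k).argmax())
        m=cv2.morphologyEx(m.astype(np.uint8),cv2.MORPH_CLOSE,np.ones((5,5)));W[n]=cv2.GaussianBlur(m.astype(float),(0,0),1)
    f=lambda q:sum(((cv2.GaussianBlur(sil(n,parts,q,z),(0,0),1)-W[n])**2).sum() for n in names)
    best=min((minimize(f,[p0[0],p0[1],a],method="Nelder-Mead",options=dict(initial_simplex=[[p0[0]+i,p0[1]+j,a+k] for i,j,k in((0,0,0),(12,0,0),(0,12,0),(0,0,.25))],xatol=.02,fatol=.01)) for a in p0[2:]),key=lambda r:r.fun)
    return best.x,best.fun,{n:W[n].sum() for n in names}
E
python3 - <<'E'
from h import *
I={n:cv2.imread(f"pics/{n}0.png") for n in C}
ang=list(np.arange(0,np.pi,np.pi/6))
for nm,mk,pt,p0,r in(("cover",mask_cover,COVER,[605,173],36),("case",mask_board,BOARD,[490,-207],50)):
    M={n:mk(I[n]) for n in C}
    for ns in(("top",),("side",),("top","side")):
        print(nm,ns,*fit(M,pt,p0+ang,r,names=ns))
E
```

```text
cover ('top',) [607.41085709 175.54258828   2.83720394] 37.0023465795889 {'top': np.float64(886.0000000000001)}
cover ('side',) [605.13251464 177.62258623   2.87068048] 20.766051332610964 {'side': np.float64(818.0000000000002)}
cover ('top', 'side') [ 6.06530814e+02  1.76405303e+02 -2.66984807e-01] 64.72766880353879 {'top': np.float64(886.0000000000001), 'side': np.float64(818.0000000000002)}
case ('top',) [ 507.00379669 -201.70503214    2.8167213 ] 108.15470003535413 {'top': np.float64(1749.0000000000002)}
case ('side',) [ 5.04375937e+02 -1.99327599e+02 -3.13243268e-01] 99.45140238250528 {'side': np.float64(3012.0000000000005)}
case ('top', 'side') [ 505.6045894  -200.4584396     2.82886857] 213.64457878927368 {'top': np.float64(1749.0000000000002), 'side': np.float64(3012.0000000000005)}
```

```bash
cat >> h.py <<'E'
from scipy.spatial.transform import Rotation as Ro
def togo(x,y,z,yaw):
    s=env.state();R=s["ee_rot"];d=np.array([x,y,z])-s["tool_pos"]
    c,t=np.cos(yaw),np.sin(yaw);T=np.array([[-c,-t,0],[-t,c,0],[0,0,-1.]]).T
    T=np.column_stack([[-c,-t,0],[-t,c,0],[0,0,-1.]]) 
    w=Ro.from_matrix(R.T@T).as_rotvec(degrees=True)
    print("t",round(s["clock"],2),"tcp",s["tool_pos"].round(1),"share",(R.T@d/500).round(4),"rot share",(w/60).round(4),"F",s["force"].round(1),"grip",round(s["gripper_force"],1),"w",round(s["width"],2))
E
python3 -m jog '{"translation":[[-0.08,-0.018,0],[-0.08,-0.018,0],[-0.08,-0.018,0],[-0.08,-0.018,0],[-0.08,-0.018,0],[-0.08,-0.018,0],[-0.08,-0.018,0],[-0.08,-0.018,0]],"turn":[[0,0,0],[0,0,0],[0,0,0],[0,0,0],[0,0,0],[0,0,0],[0,0,0],[0,0,0]]}' -0.2; python3 -c "
from h import *
togo(606.5,176.4,100,-.285)"
```

```text
clock: 1.1
tool_pos: [481.4, 276.3, 231.3]
ee_rot: [[-0.908, 0.419, 0.0], [0.419, 0.908, 0.0], [0.0, 0.0, -1.0]]
force: [-0.1, 0.2, -0.8]
width: 34.1
gripper_force: 0.0
t 1.1 tcp [481.4 276.3 231.3] share [-0.3109 -0.0767  0.2626] rot share [ 0.0002 -0.     -0.1402] F [-0.1  0.2 -0.8] grip 0.0 w 34.11
```

```bash
python3 -m jog '{"translation":[[-0.08,-0.02,0.04],[-0.08,-0.02,0.04],[-0.08,-0.02,0.05],[-0.07,-0.017,0.05],[0,0,0.04],[0,0,0.04],[0,0,0],[0,0,0]],"turn":[[0,0,0],[0,0,0],[0,0,0],[0,0,0],[0,0,-0.07],[0,0,-0.07],[0,0,0],[0,0,0]]}' ; python3 - <<'E'
from h import *
togo(606.5,176.4,30,-.285)
E
```

```text
clock: 1.9
tool_pos: [604.6, 177.6, 101.2]
ee_rot: [[-0.959, 0.283, -0.001], [0.283, 0.959, -0.0], [0.001, -0.001, -1.0]]
force: [0.2, 0.3, 0.5]
width: 33.7
gripper_force: 0.0
t 1.9 tcp [604.6 177.6 101.2] share [-0.0045 -0.0011  0.1424] rot share [-0.0006 -0.0008 -0.0016] F [0.2 0.3 0.5] grip 0.0 w 33.67
```

```bash
python3 -m jog '{"translation":[[-0.0045,-0.001,0.04],[0,0,0.04],[0,0,0.04],[0,0,0.03],[0,0,0.02],[0,0,0.008],[0,0,0],[0,0,0]],"turn":[[0,0,0],[0,0,0],[0,0,0],[0,0,0],[0,0,0],[0,0,0],[0,0,0],[0,0,0]]}' -0.5; python3 - <<'E'
from h import *
togo(606.5,176.4,8,-.285)
for n in C: cv2.imwrite(f"pics/{n}1.png",cams.camera(n)[:,:,::-1])
r=[]
for n,(u,v) in(("top",(229,171)),("side",(268,150))):
    r.append(cv2.resize(cv2.imread(f"pics/{n}1.png")[v-50:v+50,u-48:u+48],None,fx=4,fy=4,interpolation=cv2.INTER_CUBIC))
cv2.imwrite("pics/c1.png",np.hstack(r))
E
```

```text
clock: 2.7
tool_pos: [607.7, 176.9, 13.4]
ee_rot: [[-0.96, 0.281, 0.002], [0.281, 0.96, 0.001], [-0.002, 0.001, -1.0]]
force: [1.2, -0.6, 0.1]
width: 21.9
gripper_force: 0.0
t 2.7 tcp [607.7 176.9  13.4] share [ 0.0021 -0.0016  0.0108] rot share [ 0.001   0.0015 -0.0003] F [ 1.2 -0.6  0.1] grip 0.0 w 21.86
```

View pics/c1.png

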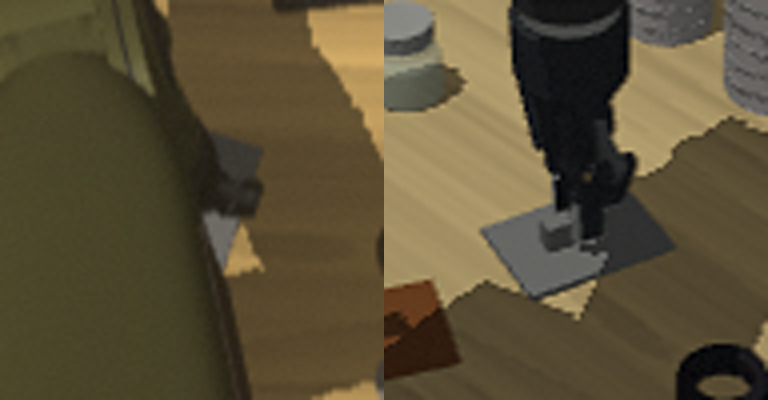

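The fingers straddle the rib: the side crop has it between them, and nothing is touching. I'll lower to z≈8 and close in small steps while watching the grip force.

```bash
python3 -m jog '{"translation":[[0.002,-0.001,0.0105],[0,0,0],[0,0,0],[0,0,0],[0,0,0],[0,0,0],[0,0,0],[0,0,0]],"turn":[[0,0,0],[0,0,0],[0,0,0],[0,0,0],[0,0,0],[0,0,0],[0,0,0],[0,0,0]]}' -0.67
```

```text
clock: 3.6
tool_pos: [605.8, 176.3, 7.1]
ee_rot: [[-0.96, 0.281, 0.0], [0.281, 0.96, -0.0], [-0.0, -0.0, -1.0]]
force: [-0.5, -0.2, 0.3]
width: 13.9
gripper_force: 0.0
```

```bash
python3 -m jog '{"translation":[[0,0,0],[0,0,0],[0,0,0],[0,0,0],[0,0,0],[0,0,0],[0,0,0],[0,0,0]],"turn":[[0,0,0],[0,0,0],[0,0,0],[0,0,0],[0,0,0],[0,0,0],[0,0,0],[0,0,0]]}' -0.69
```

```text
clock: 4.4
tool_pos: [605.8, 176.3, 7.1]
ee_rot: [[-0.96, 0.281, 0.0], [0.281, 0.96, -0.0], [-0.0, 0.0, -1.0]]
force: [-0.3, -1.2, 0.6]
width: 13.5
gripper_force: 17.0
```

```bash
python3 -m jog '{"translation":[[0,0,0],[0,0,0],[0,0,0],[0,0,-0.005],[0,0,-0.02],[0,0,-0.04],[0,0,-0.06],[0,0,-0.06]],"turn":[[0,0,0],[0,0,0],[0,0,0],[0,0,0],[0,0,0],[0,0,0],[0,0,0],[0,0,0]]}' -0.696; python3 - <<'E'
from h import *
togo(505.5,-200.5,110,-.318)
E
```

```text
clock: 5.2
tool_pos: [605.2, 176.3, 100.5]
ee_rot: [[-0.96, 0.281, -0.001], [0.281, 0.96, -0.0], [0.001, -0.001, -1.0]]
force: [0.5, 0.3, -0.1]
width: 13.4
gripper_force: 22.5
t 5.2 tcp [605.2 176.3 100.5] share [-0.0205 -0.7792 -0.0185] rot share [-0.0005 -0.001   0.0314] F [ 0.5  0.3 -0.1] grip 22.5 w 13.42
```

```bash
python3 -m jog '{"translation":[[0,-0.03,-0.01],[0,-0.06,-0.01],[-0.004,-0.08,0],[-0.004,-0.08,0],[-0.004,-0.08,0],[-0.004,-0.08,0],[-0.004,-0.08,0],[0,-0.08,0]],"turn":[[0,0,0],[0,0,0],[0,0,0],[0,0,0],[0,0,0],[0,0,0],[0,0,0],[0,0,0]]}'
python3 -m jog '{"translation":[[0,-0.08,0],[0,-0.07,0],[0,-0.04,0],[0,-0.02,0],[0,0,0],[0,0,0],[0,0,0],[0,0,0]],"turn":[[0,0,0],[0,0,0],[0,0,0.015],[0,0,0.016],[0,0,0],[0,0,0],[0,0,0],[0,0,0]]}' ; python3 - <<'E'
from h import *
togo(505.5,-200.5,85,-.318)
for n in C: cv2.imwrite(f"pics/{n}2.png",cams.camera(n)[:,:,::-1])
cv2.imwrite("pics/v2.png",np.hstack([cv2.resize(cv2.imread(f"pics/{n}2.png")[y:y+150,x:x+130],None,fx=3,fy=3,interpolation=cv2.INTER_CUBIC) for n,x,y in(("top",290,130),("side",290,150))]))
E
```

```text
clock: 6.0
tool_pos: [533.8, -101.9, 109.1]
ee_rot: [[-0.96, 0.282, -0.001], [0.282, 0.96, -0.0], [0.001, -0.0, -1.0]]
force: [0.9, 0.1, -0.7]
width: 13.6
gripper_force: 22.6
clock: 6.8
tool_pos: [505.8, -199.6, 109.5]
ee_rot: [[-0.951, 0.311, -0.0], [0.311, 0.951, 0.0], [0.0, 0.0, -1.0]]
force: [0.6, -0.2, -0.8]
width: 13.2
gripper_force: 22.6
t 6.8 tcp [ 505.8 -199.6  109.5] share [-0.     -0.0019  0.049 ] rot share [ 0.0002 -0.0002  0.002 ] F [ 0.6 -0.2 -0.8] grip 22.6 w 13.2
```

View pics/v2.png

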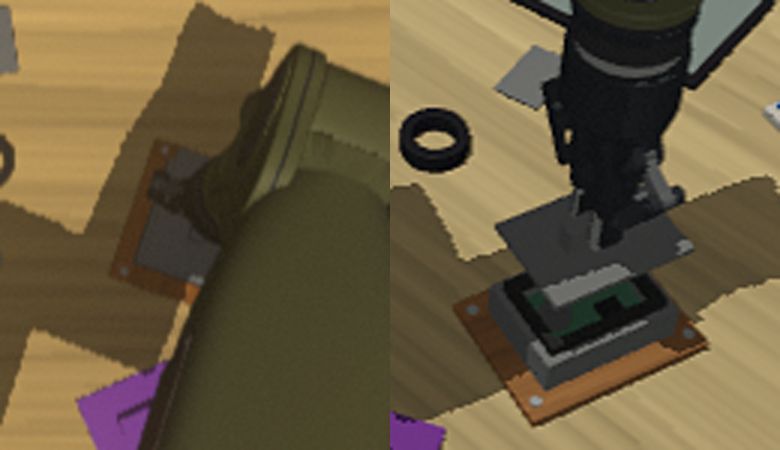

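The cover is held level above the case, and the grip is steady at 22.6 N. I'll cross-check both poses with an edge-based fit on the first pictures.

```bash
cat >> h.py <<'E'
def loops(L):
    out=[]
    for lx,ly,z in L:
        c=np.array([[-lx/2,-ly/2,z],[lx/2,-ly/2,z],[lx/2,ly/2,z],[-lx/2,ly/2,z]]);t=np.linspace(0,1,60)[:,None]
        out+=[c[i]*(1-t)+c[(i+1)%4]*t for i in range(4)]
    return np.vstack(out)
def efit(ims,L,p0,z=0):
    P=loops(L);G={}
    for n,im in ims.items():
        lab=cv2.GaussianBlur(cv2.cvtColor(im,cv2.COLOR_BGR2LAB).astype(np.float32),(0,0),.8)
        G[n]=np.minimum(np.sqrt(sum(cv2.Sobel(lab[:,:,k],5,1,0)**2+cv2.Sobel(lab[:,:,k],5,0,1)**2 for k in range(3))),150).astype(np.float32)
    def f(q,s=0):
        r=0
        for n in ims:
            uv=np.float32(proj(n,place(P,*q,z)));r-=cv2.remap(G[n],uv[:,:1].copy(),uv[:,1:].copy(),cv2.INTER_LINEAR).mean()
        return float(r)
    g=[(f([p0[0]+i,p0[1]+j,p0[2]+k]),i,j,k) for i in np.arange(-6,6.1,1) for j in np.arange(-6,6.1,1) for k in np.arange(-.06,.061,.02)]
    b=min(g);q=[p0[0]+b[1],p0[1]+b[2],p0[2]+b[3]]
    r=minimize(f,q,method="Nelder-Mead",options=dict(initial_simplex=[q,[q[0]+1,q[1],q[2]],[q[0],q[1]+1,q[2]],[q[0],q[1],q[2]+.02]]));return r.x.round(3),round(r.fun,1)
E
python3 - <<'E'
from h import *
I={n:cv2.imread(f"pics/{n}0.png") for n in C}
for ns in(["top"],["side"],["top","side"]):
    J={n:I[n] for n in ns}
    print(ns,"cover",efit(J,[(110,80,5)],[606.5,176.4,-.285]),
      "board",efit(J,[(150,116,10)],[505.6,-200.5,-.318]),"rim",efit(J,[(110,80,40)],[505.6,-200.5,-.318]),"all",efit(J,[(110,80,40),(150,116,10)],[505.6,-200.5,-.318]),"gasket",efit(J,[(96,67,48)],[505.6,-200.5,-.318]))
E
```

```text
['top'] cover (array([ 6.07108e+02,  1.74920e+02, -2.88000e-01]), np.float64(-120.5)) board (array([ 5.06742e+02, -2.00986e+02, -3.25000e-01]), np.float64(-117.7)) rim (array([ 5.02623e+02, -1.95728e+02, -3.12000e-01]), np.float64(-97.9)) all (array([ 5.06903e+02, -2.00008e+02, -3.25000e-01]), np.float64(-98.2)) gasket (array([ 5.05818e+02, -2.01286e+02, -3.18000e-01]), np.float64(-125.0))
['side'] cover (array([ 6.01340e+02,  1.73935e+02, -2.88000e-01]), np.float64(-134.9)) board (array([ 4.99745e+02, -2.03142e+02, -3.14000e-01]), np.float64(-140.2)) rim (array([ 5.02937e+02, -2.00996e+02, -3.20000e-01]), np.float64(-141.1)) all (array([ 5.01828e+02, -1.99843e+02, -3.15000e-01]), np.float64(-133.1)) gasket (array([ 4.99764e+02, -2.02892e+02, -3.21000e-01]), np.float64(-142.2))
['top', 'side'] cover (array([ 6.04433e+02,  1.75314e+02, -2.93000e-01]), np.float64(-227.3)) board (array([ 5.02093e+02, -1.99133e+02, -3.17000e-01]), np.float64(-224.8)) rim (array([ 5.0289e+02, -2.0020e+02, -3.1800e-01]), np.float64(-219.4)) all (array([ 5.02571e+02, -1.99688e+02, -3.19000e-01]), np.float64(-220.7)) gasket (array([ 5.05675e+02, -2.03216e+02, -3.05000e-01]), np.float64(-228.2))
```

```bash
python3 -m jog '{"translation":[[0,-0.001,0.02],[0,0,0.03],[0,0,0.03],[0,0,0.014],[0,0,0.004],[0,0,0],[0,0,0],[0,0,0]],"turn":[[0,0,0],[0,0,0],[0,0,0],[0,0,0],[0,0,0],[0,0,0],[0,0,0],[0,0,0]]}' ; python3 - <<'E'
from h import *
togo(505.5,-200.5,55,-.318)
for n in C: cv2.imwrite(f"pics/{n}3.png",cams.camera(n)[:,:,::-1])
cv2.imwrite("pics/v3.png",np.hstack([cv2.resize(cv2.imread(f"pics/{n}3.png")[y:y+100,x:x+100],None,fx=4,fy=4,interpolation=cv2.INTER_CUBIC) for n,x,y in(("top",305,160),("side",305,210))]))
E
```

```text
clock: 7.7
tool_pos: [505.9, -201.4, 61.2]
ee_rot: [[-0.95, 0.312, 0.001], [0.312, 0.95, -0.001], [-0.001, -0.0, -1.0]]
force: [0.7, -0.9, -0.1]
width: 13.4
gripper_force: 22.6
t 7.7 tcp [ 505.9 -201.4   61.2] share [0.0014 0.0014 0.0125] rot share [-0.0001  0.0014  0.0003] F [ 0.7 -0.9 -0.1] grip 22.6 w 13.42
```

View pics/v3.png

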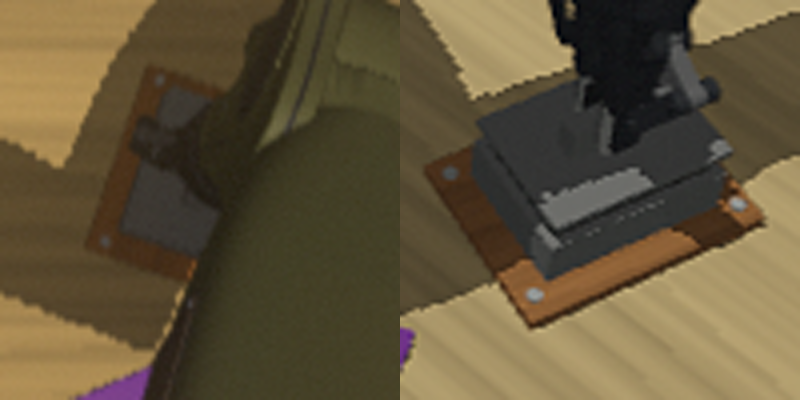

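```bash
python3 - <<'E'
from h import *
I0={n:cv2.imread(f"pics/{n}0.png") for n in C};I3={n:cv2.imread(f"pics/{n}3.png") for n in C}
def vis(n,uv):
    u,v=uv.T
    return ~((u>353)|((v>187)&(v<202)&(u<353))) if n=="top" else ~((u>343)&(u<385)&(v<247))
def fit2(ims,L,p0,z,ns):
    P=loops(L);G={};S={}
    for n in ns:
        lab=cv2.GaussianBlur(cv2.cvtColor(ims[n],cv2.COLOR_BGR2LAB).astype(np.float32),(0,0),1)
        G[n]=np.minimum(np.sqrt(sum(cv2.Sobel(lab[:,:,k],5,1,0)**2+cv2.Sobel(lab[:,:,k],5,0,1)**2 for k in range(3))),120).astype(np.float32)
        S[n]=vis(n,proj(n,place(P,*p0,z)))
    def f(q):
        r=0
        for n in ns:
            uv=np.float32(proj(n,place(P[S[n]],*q[:2],p0[2],z)));r-=cv2.remap(G[n],uv[:,:1].copy(),uv[:,1:].copy(),1).mean()
        return r
    g=sorted((f([p0[0]+i,p0[1]+j]),p0[0]+i,p0[1]+j) for i in np.arange(-8,8.1,.5) for j in np.arange(-8,8.1,.5))
    k=np.array(g[:12]); return k[:,1:].mean(0).round(1),k[:,1:].std(0).round(1),round(k[0,0])
p=[505.5,-200.5,-.318]
for ns in(["top"],["side"],["top","side"]):
    print(ns,"cover3",fit2(I3,[(110,80,5)],p,54.1,ns),"rim",fit2(I0,[(110,80,40)],p,0,ns),"board",fit2(I0,[(150,116,10)],p,0,ns),"board3",fit2(I3,[(150,116,10)],p,0,ns))
o=[]
for n,x,y in(("top",305,160),("side",305,210)):
  for im in(I3,I0):
    b=cv2.resize(im[n][y:y+100,x:x+100],None,fx=4,fy=4,interpolation=cv2.INTER_CUBIC)
    for L,z,c in(((110,80,59),0,(0,0,255)),((110,80,40),0,(0,255,0)),((150,116,10),0,(255,255,0))):
        if (L[2]==59)!=(im is I3) and L[2]!=10: continue
        for u,v in (proj(n,place(loops([L]),*p))-[x,y]+.5)*4: cv2.circle(b,(int(u),int(v)),0,c,-1)
    o.append(b)
m=np.vstack([np.hstack(o[:2]),np.hstack(o[2:])]);cv2.imwrite("pics/ov.png",cv2.resize(m,(600,600),interpolation=cv2.INTER_AREA))
E
```

```text
['top'] cover3 (array([ 505. , -197.3]), array([0.5, 0.5]), -35) rim (array([ 513.2, -201.2]), array([0.6, 2.3]), -87) board (array([ 506.5, -200.2]), array([0.4, 0.6]), -104) board3 (array([ 505.8, -201. ]), array([0.5, 0.5]), -55)
['side'] cover3 (array([ 504.3, -201.4]), array([0.5, 0.5]), -75) rim (array([ 506.5, -202.5]), array([2.7, 0.9]), -111) board (array([ 499.3, -203.4]), array([0.5, 0.5]), -114) board3 (array([ 499.4, -203.8]), array([0.4, 0.6]), -91)
['top', 'side'] cover3 (array([ 504.3, -200.9]), array([0.5, 0.5]), -107) rim (array([ 512. , -202.5]), array([0.8, 2. ]), -179) board (array([ 503.1, -198.8]), array([0.9, 0.4]), -188) board3 (array([ 500.3, -202.9]), array([0.5, 0.5]), -127)
```

View pics/ov.png

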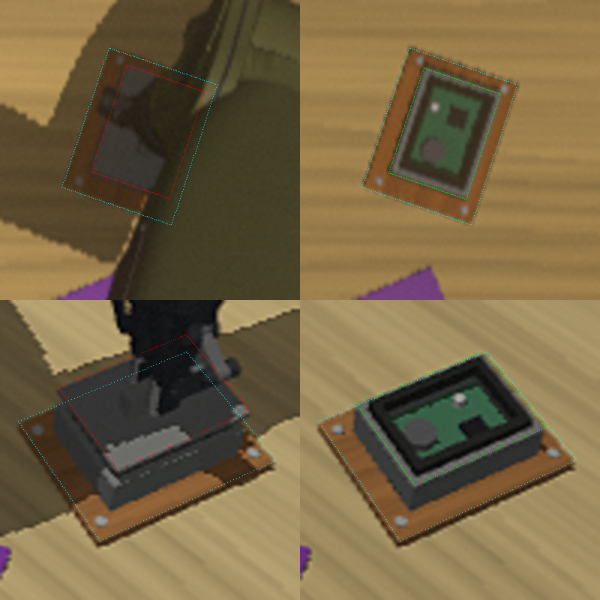

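```bash
python3 -m jog '{"translation":[[0.001,0.001,0.006],[0,0,0.004],[0,0,0],[0,0,0],[0,0,0],[0,0,0],[0,0,0],[0,0,0]],"turn":[[0,0,0],[0,0,0],[0,0,0],[0,0,0],[0,0,0],[0,0,0],[0,0,0],[0,0,0]]}' ; cat >> h.py <<'E'
def scan(im,n,edge,lx,ly,z,p,ok):
    # shift (mm, outward) of one straight edge; every strong gradient peak
    t=np.linspace(-.95,.95,80);s=np.arange(-7,7.01,.25)
    g=cv2.GaussianBlur(im.astype(np.float32),(0,0),.7);R=[]
    for d in s:
        P={"+x":np.c_[0*t+lx/2+d,t*ly/2],"-x":np.c_[0*t-lx/2-d,t*ly/2],"+y":np.c_[t*lx/2,0*t+ly/2+d],"-y":np.c_[t*lx/2,0*t-ly/2-d]}[edge]
        uv=np.float32(proj(n,place(np.c_[P,0*t+z],*p)))
        if d==s[0]: k=ok(n,uv)
        R.append(cv2.remap(g,uv[k,:1].copy(),uv[k,1:].copy(),1).reshape(-1,3) if k.sum()>8 else np.zeros((1,3)))
    m=np.array([np.median(r,0) for r in R]);d=np.linalg.norm(m[2:]-m[:-2],axis=1);ss=s[1:-1]
    pk=[i for i in range(1,len(d)-1) if d[i]>=d[i-1] and d[i]>d[i+1] and d[i]>.3*d.max()]
    return k.sum(),[(float(ss[i]),round(float(d[i]),1)) for i in pk]
E
python3 - <<'E'
from h import *
togo(505.5,-200.5,55,-.318)
I0={n:cv2.imread(f"pics/{n}0.png") for n in C};I4={}
for n in C: I4[n]=cams.camera(n)[:,:,::-1].copy();cv2.imwrite(f"pics/{n}4.png",I4[n])
z=env.state()["tool_pos"][2]-7.1;print(z)
def ok(n,uv):
    u,v=uv.T
    return ~((u>353)|((v>187)&(v<202)&(u<353))) if n=="top" else ~((u>343)&(u<385)&(v<247))
al=lambda n,uv:np.ones(len(uv),bool)
p=[505.5,-200.5,-.318]
for n in C:
  for e in("+x","-x","+y","-y"):
    print(n,e,"cov",scan(I4[n],n,e,110,80,z+5,p,ok),"rim",scan(I0[n],n,e,110,80,40,p,al),"brd",scan(I0[n],n,e,150,116,10,p,al))
E
```

```text
clock: 8.6
tool_pos: [505.0, -200.5, 55.6]
ee_rot: [[-0.95, 0.312, -0.0], [0.312, 0.95, -0.0], [-0.0, -0.0, -1.0]]
force: [0.0, 0.0, -1.9]
width: 13.5
gripper_force: 22.6
t 8.6 tcp [ 505.  -200.5   55.6] share [-0.0009  0.0003  0.0011] rot share [-0.      0.      0.0003] F [ 0.   0.  -1.9] grip 22.6 w 13.48
48.45360741607372
top +x cov (np.int64(22), [(-3.5, 0.7), (-1.5, 1.3), (-0.75, 1.6), (-0.25, 1.7), (0.5, 1.9), (1.5, 1.8), (2.25, 1.7), (4.0, 1.1)]) rim (np.int64(80), [(-6.0, 5.1), (-5.25, 5.5), (0.0, 2.1), (1.25, 3.6), (1.75, 3.5), (2.25, 3.5), (3.0, 3.2), (4.25, 3.3), (5.25, 2.8), (6.5, 2.4)]) brd (np.int64(80), [(-2.5, 1.8), (1.25, 5.2), (2.0, 5.2), (2.5, 4.8), (3.25, 4.6), (4.25, 4.4), (5.75, 2.7)])
top -x cov (np.int64(55), [(-2.5, 1.1), (-1.75, 1.4), (-1.0, 1.5), (0.5, 1.8), (1.25, 1.8), (1.75, 1.7), (2.5, 1.8), (3.75, 1.4), (4.75, 1.2)]) rim (np.int64(80), [(-0.5, 3.7), (0.25, 3.8), (1.0, 3.8), (1.5, 3.5), (2.25, 3.2), (2.75, 3.1), (4.25, 2.3), (5.25, 1.8)]) brd (np.int64(80), [(-4.5, 2.2), (-4.0, 2.4), (-2.0, 3.7), (-0.25, 4.5), (0.75, 4.5), (1.5, 4.1), (4.5, 1.4)])
top +
[... 576 characters left out ...]
1.25, 9.8)]) brd (np.int64(80), [(-6.25, 11.9), (-4.75, 10.4), (-3.75, 9.4), (-0.75, 5.7)])
side -x cov (np.int64(80), [(-2.0, 0.2), (0.5, 0.6), (1.0, 0.6), (4.25, 0.2)]) rim (np.int64(80), [(-5.0, 14.0), (-4.25, 14.6), (1.5, 7.2), (2.0, 7.2)]) brd (np.int64(80), [(0.0, 3.8), (0.75, 4.0), (4.25, 11.3), (5.5, 12.2)])
side +y cov (np.int64(32), [(-3.5, 2.1), (-2.25, 3.6), (-1.5, 4.4), (-0.5, 4.4), (0.0, 4.1)]) rim (np.int64(80), [(-1.25, 17.4)]) brd (np.int64(80), [(-0.75, 17.1), (0.0, 16.6), (0.75, 15.6)])
side -y cov (np.int64(76), [(0.25, 10.3), (1.5, 9.8), (3.5, 3.3)]) rim (np.int64(80), [(-5.25, 15.7), (-0.5, 7.7), (0.75, 9.9)]) brd (np.int64(80), [(0.5, 7.3), (4.75, 15.9), (5.25, 16.6)])
```

Both views put the cover within about 1 mm of the case outline. I'll lower it onto the gasket now, with force checks.

```bash
python3 -m jog '{"translation":[[-0.0005,0,0.001],[0,0,0.002],[0,0,0.002],[0,0,0.002],[0,0,0.002],[0,0,0],[0,0,0],[0,0,0]],"turn":[[0,0,0],[0,0,0],[0,0,0],[0,0,0],[0,0,0],[0,0,0],[0,0,0],[0,0,0]]}'
```

```text
clock: 9.5
tool_pos: [505.3, -200.6, 51.9]
ee_rot: [[-0.95, 0.312, 0.0], [0.312, 0.95, -0.0], [-0.0, -0.0, -1.0]]
force: [-1.8, 0.2, 5.6]
width: 13.1
gripper_force: 23.5
```

```bash
python3 -m jog '{"translation":[[0,0,0.002],[0,0,0.002],[0,0,0.002],[0,0,0.001],[0,0,0],[0,0,0],[0,0,0],[0,0,0]],"turn":[[0,0,0],[0,0,0],[0,0,0],[0,0,0],[0,0,0],[0,0,0],[0,0,0],[0,0,0]]}'; python3 - <<'E'
from h import *
for n in C: cv2.imwrite(f"pics/{n}5.png",cams.camera(n)[:,:,::-1])
cv2.imwrite("pics/v5.png",cv2.resize(cv2.imread("pics/side5.png")[215:305,300:410],None,fx=6,fy=6,interpolation=cv2.INTER_CUBIC))
E
```

```text
clock: 10.3
tool_pos: [505.3, -200.6, 48.4]
ee_rot: [[-0.95, 0.312, 0.001], [0.312, 0.95, -0.0], [-0.001, -0.0, -1.0]]
force: [-2.5, 1.4, 6.1]
width: 13.1
gripper_force: 23.5
```

View pics/v5.png

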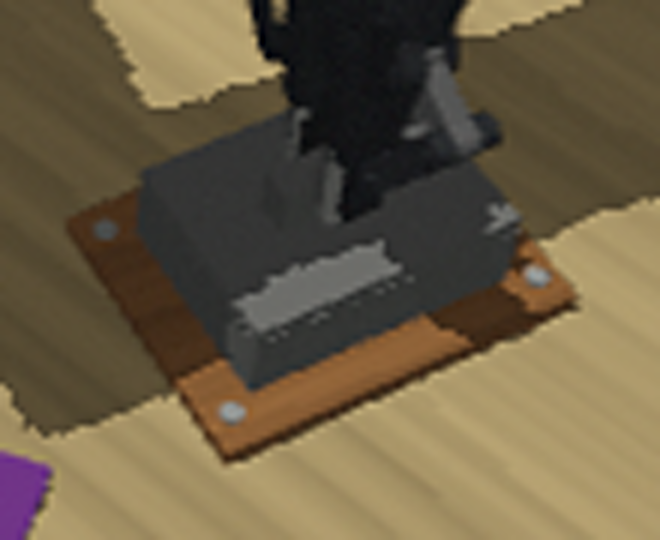

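The cover is nearly down, and its left and right corners (140,175) and (520,215) line up with the case walls below. I'll finish the press.

```bash
python3 -m jog '{"translation":[[0,0,0.0008],[0,0,0.0008],[0,0,0.0008],[0,0,0],[0,0,0],[0,0,0],[0,0,0],[0,0,0]],"turn":[[0,0,0],[0,0,0],[0,0,0],[0,0,0],[0,0,0],[0,0,0],[0,0,0],[0,0,0]]}'
```

```text
clock: 11.2
tool_pos: [505.3, -200.6, 47.3]
ee_rot: [[-0.95, 0.312, 0.0], [0.312, 0.95, -0.0], [-0.001, -0.0, -1.0]]
force: [-1.7, 0.9, 7.7]
width: 13.8
gripper_force: 23.5
```

```bash
python3 -m jog '{"translation":[[0,0,0.0005],[0,0,0.0005],[0,0,0],[0,0,0],[0,0,0],[0,0,0],[0,0,0],[0,0,0]],"turn":[[0,0,0],[0,0,0],[0,0,0],[0,0,0],[0,0,0],[0,0,0],[0,0,0],[0,0,0]]}'
```

```text
clock: 12.0
tool_pos: [505.3, -200.6, 47.1]
ee_rot: [[-0.95, 0.312, 0.001], [0.312, 0.95, -0.0], [-0.001, -0.0, -1.0]]
force: [-3.2, 1.1, 8.5]
width: 13.3
gripper_force: 23.9
```

```bash
python3 -m jog '{"translation":[[0,0,0.0005],[0,0,0.0005],[0,0,0],[0,0,0],[0,0,0],[0,0,0],[0,0,0],[0,0,0]],"turn":[[0,0,0],[0,0,0],[0,0,0],[0,0,0],[0,0,0],[0,0,0],[0,0,0],[0,0,0]]}'
```

```text
clock: 12.8
tool_pos: [505.3, -200.6, 47.1]
ee_rot: [[-0.95, 0.312, 0.001], [0.312, 0.95, -0.0], [-0.001, -0.0, -1.0]]
force: [-2.5, 1.5, 12.8]
width: 13.6
gripper_force: 24.4
```

The TCP stays at 47.1 mm while the force rises, so the cover is on the rim. One more gentle push, then release.

```bash
python3 -m jog '{"translation":[[0,0,0.0005],[0,0,0.0005],[0,0,0],[0,0,0],[0,0,0],[0,0,-0.001],[0,0,-0.001],[0,0,0]],"turn":[[0,0,0],[0,0,0],[0,0,0],[0,0,0],[0,0,0],[0,0,0],[0,0,0],[0,0,0]]}'
python3 -m jog '{"translation":[[0,0,0],[0,0,0],[0,0,0],[0,0,0],[0,0,0],[0,0,0],[0,0,0],[0,0,0]],"turn":[[0,0,0],[0,0,0],[0,0,0],[0,0,0],[0,0,0],[0,0,0],[0,0,0],[0,0,0]]}' -0.4
python3 -m jog '{"translation":[[0,0,-0.01],[0,0,-0.03],[0,0,-0.06],[0,0,-0.08],[-0.02,0.08,-0.06],[0,0.08,0],[0,0.08,0],[0,0.08,0]],"turn":[[0,0,0],[0,0,0],[0,0,0],[0,0,0],[0,0,0],[0,0,0],[0,0,0],[0,0,0]]}'
python3 -m jog '{"translation":[[0,0.08,0],[0,0.08,0],[0,0.08,0],[0,0.08,0],[0,0.05,0],[0,0,0],[0,0,0],[0,0,0]],"turn":[[0,0,0],[0,0,0],[0,0,0],[0,0,0],[0,0,0],[0,0,0],[0,0,0],[0,0,0]]}'
python3 - <<'E'
from h import *
for n in C: cv2.imwrite(f"pics/{n}6.png",cams.camera(n)[:,:,::-1])
b=np.hstack([cv2.resize(cv2.imread(f"pics/{n}6.png")[y:y+90,x:x+100],None,fx=4,fy=4,interpolation=cv2.INTER_CUBIC) for n,x,y in(("top",302,160),("side",305,210))])
cv2.imwrite("pics/v6.png",b)
E
```

```text
clock: 13.6
tool_pos: [505.3, -200.6, 47.1]
ee_rot: [[-0.95, 0.312, 0.001], [0.312, 0.95, -0.0], [-0.001, -0.0, -1.0]]
force: [-2.9, 0.4, 10.4]
width: 13.5
gripper_force: 23.9
clock: 14.4
tool_pos: [505.3, -200.6, 45.8]
ee_rot: [[-0.95, 0.312, -0.0], [0.312, 0.95, 0.0], [0.0, 0.0, -1.0]]
force: [0.0, -0.3, 0.4]
width: 25.7
gripper_force: 0.0
clock: 15.2
tool_pos: [564.9, -51.1, 166.3]
ee_rot: [[-0.95, 0.313, 0.001], [0.313, 0.95, -0.0], [-0.001, 0.0, -1.0]]
force: [0.8, 0.1, -0.3]
width: 25.7
gripper_force: 0.0
clock: 16.0
tool_pos: [621.6, 122.5, 165.4]
ee_rot: [[-0.95, 0.313, -0.001], [0.313, 0.95, -0.001], [0.0, -0.001, -1.0]]
force: [-0.3, 0.1, 1.3]
width: 25.5
gripper_force: 0.0
```

View pics/v6.png

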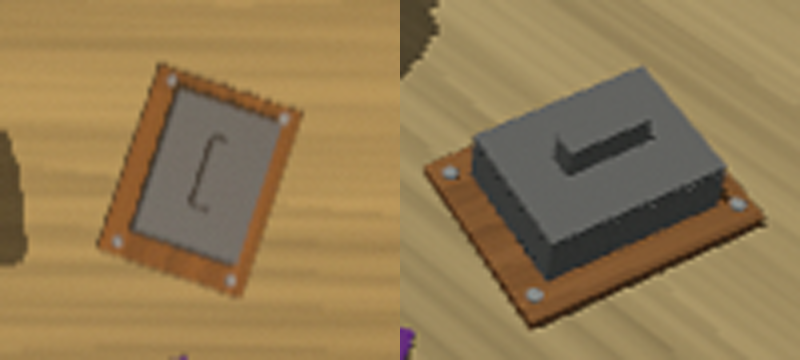

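The cover sits flush and level on the case in both views, with its corners over the walls. A quick numeric check of the alignment before handing in.

```bash
python3 - <<'E'
from h import *
I={n:cv2.imread(f"pics/{n}6.png") for n in C};p=[505.3,-200.6,-.318]
for ns in(["top"],["side"],["top","side"]):
    J={n:I[n] for n in ns}
    print(ns,"cover",efit(J,[(110,80,45)],p),"board",efit(J,[(150,116,10)],p))
M={n:mask_board(I[n]) for n in C}
B=[box(150,116,0,10),box(110,80,10,45)]
print(fit(M,B,p,50))
for n in C: print(n,fit({n:mask_cover(I[n])},[box(110,80,45,45)] if n=="top" else [box(110,80,10,45)],p,45,names=(n,))[0], fit(M,B,p,50,names=(n,))[0])
E
```

```text
['top'] cover (array([ 5.05558e+02, -2.02397e+02, -3.22000e-01]), np.float64(-96.1)) board (array([ 5.06532e+02, -2.01071e+02, -3.24000e-01]), np.float64(-126.7))
['side'] cover (array([ 5.0320e+02, -2.0068e+02, -3.1500e-01]), np.float64(-139.3)) board (array([ 5.02254e+02, -1.98036e+02, -3.09000e-01]), np.float64(-116.9))
['top', 'side'] cover (array([ 5.03515e+02, -2.00977e+02, -3.19000e-01]), np.float64(-229.5)) board (array([ 5.05360e+02, -1.99672e+02, -3.13000e-01]), np.float64(-219.2))
(array([ 5.05617463e+02, -2.00110415e+02, -3.12510475e-01]), np.float64(184.92442942124097), {'top': np.float64(1756.0000000000005), 'side': np.float64(3113.0)})
top [ 5.05682993e+02 -2.00969864e+02 -3.26829354e-01] [ 5.06218001e+02 -2.00989630e+02 -3.17416869e-01]
side [ 5.04296902e+02 -2.00639353e+02 -3.17763105e-01] [ 5.04957810e+02 -2.00078496e+02 -3.16099637e-01]
```

```bash
python3 -c "
from cell import env
print(env.hand_in())"
```

```text
the job is handed in; nothing more can be done
None
```

The grey cover is back on the case, pressed down level on the rim and released. By the cameras its edges line up to about 1 mm; the grip peaked at about 24 N, the highest push I read was 13 N, and I handed it in at about 16 s with no verdict returned.

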